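# Put the bench weights back in their fitted tray

## Robot

A 7-joint arm with a two-finger parallel gripper is mounted at the origin on the work surface. World frame = base frame: x ahead of the robot, y to its left, z up, the work surface at z = 0. Lengths are in m, angles in rad, forces in N, time in s.
With the tool pointing down it reaches from about 0.425 to 0.875 m from the base axis. Payload 8.4 kg.
Tool frame: the origin (TCP) lies midway between the tips of the shut fingers; the grasp point (between the pads) lies grip_point_offset behind it (grip_point_offset is the distance from the TCP to the grasp point, in m); z points along the fingers, y is the line along which they close (so a half turn about z gives the same grasp; the last joint's range is limited). The gripper opens to 85 mm and grips with 20 to 120 N. Pads are 22 mm wide; open, the fingers measure 114 mm over their backs; the gripper's body (76 mm by 85 mm) begins 54 mm behind the grasp point. The pads swing forward as they close: fully open they stand 13 mm farther back than shut.
Start: joints at [-1.277, 0.333, 0.04, 1.465, -0.013, 1.343, -0.059], TCP at [0.249, 0.6, 0.231] pointing down, gripper open.
Joint ranges: [-2.58, 2.58], [-0.38, 2.09], [-1.3, 1.39], [0.25, 2.4], [-1.5, 4.64], [0.08, 2.09], [-2.65, 2.65]. Speed limits (rad/s): [2.22, 2.22, 2.79, 2.79, 3.14, 3.14, 3.14].

## Interface

Orientations are given as a unit quaternion [x, y, z, w].
In Python, from rig import reach, servo_line, set_joints, gripper_to, wait, solve_ik, read_camera, camera_model, Unreachable, job_done, get_time, get_q, get_qd, get_tau, get_ee_pos, get_ee_rot, get_ft_force, get_moment, get_grip_width, get_grasp_force, grip_point_offset gives the robot as it stands. Calls block until the motion is done:
- reach(position, orientation): joint-space move of the TCP to a pose.
- servo_line(position, v=0.15, attitude=None): straight line of the TCP; attitude=None keeps the orientation; v is the mean speed in m/s.
- set_joints(angles): joint-space move.
- gripper_to(opening, squeeze=None): opening from 0.0 (shut) to 1.0 (fully open); squeeze is the grip in N (None keeps the last); returns when the fingers have stopped.
- wait(seconds).
- solve_ik(position, orientation): joint angles nearest the present ones, or None.
- read_camera(name): name is "side" or "top"; returns (picture, depth): 420x560x3 uint8, red, green, blue; 420x560 float32, m along the optical axis (not along the pixel's ray), 0 where there is no reading.
- camera_model(name): a dict with "fovy" (degrees; the focal length in pixels is half the picture's height over the tangent of half this angle, whatever the lens; pixels are square), "cx", "cy" (the principal point, pixels), "k1" (the pictures are not rectified: a ray, as slopes to the right and down, at radius r is drawn at 1 + k1 r^2 times it, then the intrinsics apply), "view" (4x4, takes a point from world to camera coordinates). Camera axes: x right, y up, looking along -z (the intrinsics and any distortion apply to the point x, -y, -z); pixel columns grow to the right and rows downward; lengths in m; the calibration is good to about 2 mm. A picture is of the moment at which its call begins. camera_model takes no time and is no camera call.
A pose or a line that the arm cannot do raises Unreachable and nothing moves.
- job_done(): hands the job in; it is judged then, once.
Readings, each from a call of its own:
- get_time(): time.
- get_q(): joint angles.
- get_qd(): joint speeds.
- get_tau(): joint torques, N m.
- get_ee_pos(): TCP position.
- get_ee_rot(): TCP orientation.
- get_ft_force(): force on the tool from outside, world axes, zero at the start.
- get_moment(): the same for the moment, N m.
- get_grip_width(): opening from 0.0 (shut) to 1.0 (fully open).
- get_grasp_force(): force on a finger pad.
Only numpy, scipy, OpenCV 4.12 (cv2) and the standard library are available. Lean on these libraries where they do the work, as an engineer would, in place of code of your own. Each camera call takes 0.05 s, during which the arm holds its last target. There are 200 camera calls.

## Task

The sheet has been flattened, so put its four steel weights back in the fitted wooden tray: each of the three round ones standing upright on the floor of the round recess of its own size, and the bar weight lying flat in the oblong recess. Set each one down rather than dropping it. The magnifier and the lidded jar look much like weights but do not belong in the tray: leave them standing where they are.

Things in the scene. Friction and masses are not known exactly. Their poses are not given: they have to be found in the camera images.
- weight_small: The smallest of three round steel weights: 32 mm in diameter, 34 mm high, with a knob on top to lift it by: neck 13 mm in diameter, then from 8 to 24 mm above the body a round head 22 mm in diameter. Total height 58 mm, about 240 g. Stands upright on a pad 3 mm thick on the desk. Origin: centre of its underside; z up.
- weight_medium: The middle-sized of three round steel weights: 46 mm in diameter, 34 mm high, with a knob on top to lift it by: neck 13 mm in diameter, then from 8 to 24 mm above the body a round head 22 mm in diameter. Total height 58 mm, about 480 g. Stands upright on a pad 3 mm thick on the desk. Origin: centre of its underside; z up.
- weight_large: The largest of three round steel weights: 60 mm in diameter, 30 mm high, with a knob on top to lift it by: neck 13 mm in diameter, then from 8 to 24 mm above the body a round head 22 mm in diameter. Total height 54 mm, about 720 g. Stands upright on a pad 3 mm thick on the desk. Origin: centre of its underside; z up.
- weight_bar: A plain steel oblong bar weight, 34 (x) by 96 (y) mm, body 26 mm high, about 700 g. On top, centred, is a rib to lift it by, 14 (x) by 40 (y) mm and 24 mm high (total height 50 mm). Its long side is its y axis; either way round is the same. Stands upright on a pad 3 mm thick on the desk. Origin: centre of its underside; z up.
- well_small: Fixed pale wood block, 89 (x) by 127 (y) by 24 mm high, one of four set two by two, in changing order, in a dark tray 196 by 272 mm with its rim 30 mm over the desk, flush with the blocks. Origin: centre of its underside, 6 mm over the desk, below the centre of its recess. Recess 14 mm deep, floor 10 mm above the origin: the smallest round one, 48 mm in diameter.
- well_medium: Fixed pale wood block, 89 (x) by 127 (y) by 24 mm high, one of four set two by two, in changing order, in a dark tray 196 by 272 mm with its rim 30 mm over the desk, flush with the blocks. Origin: centre of its underside, 6 mm over the desk, below the centre of its recess. Recess 14 mm deep, floor 10 mm above the origin: the middle round one, 62 mm in diameter.
- well_large: Fixed pale wood block, 89 (x) by 127 (y) by 24 mm high, one of four set two by two, in changing order, in a dark tray 196 by 272 mm with its rim 30 mm over the desk, flush with the blocks. Origin: centre of its underside, 6 mm over the desk, below the centre of its recess. Recess 14 mm deep, floor 10 mm above the origin: the largest round one, 76 mm in diameter.
- well_bar: Fixed pale wood block, 89 (x) by 127 (y) by 24 mm high, one of four set two by two, in changing order, in a dark tray 196 by 272 mm with its rim 30 mm over the desk, flush with the blocks. Origin: centre of its underside, 6 mm over the desk, below the centre of its recess. Recess 14 mm deep, floor 10 mm above the origin: the oblong one, 50 (x) by 112 (y) mm; its long side is the block's y axis.
- loupe: A stand magnifier (not a weight): a dark-footed metal barrel 46 mm in diameter and 44 mm high with a flat glass lens on top and no knob, about 120 g. Stands upright on a pad 3 mm thick on the desk. Origin: centre of its underside; z up.
- jar: A squat amber glass jar (not a weight) with a flat steel screw lid and no knob: 56 mm in diameter, 42 mm high, about 160 g. Stands upright on a pad 3 mm thick on the desk. Origin: centre of its underside; z up.
Not all that is in view belongs to the job. What is shaped like the weight_medium but blue or pink is not meant.

How it is judged:
At the end, for the whole second after the job is handed in: Each weight is in its own recess: within 14 mm of the recess centre, on its floor within 4 mm, upright within 0.1 rad, at rest, the bar within 0.25 rad of the recess's long side. Magnifier and jar upright within 0.15 rad and within 20 mm of their starts. No weight fell free by over 30 mm (horizontal distance between weight_small and well_small below 0.014 m and z of weight_small in the frame of well_small between 0.006 and 0.014 m and angle between each of weight_small, weight_medium, weight_large, weight_bar's own z axis and vertical below 0.1 rad and linear speed of each of weight_small, weight_medium, weight_large, weight_bar below 0.02 m/s and horizontal distance between weight_medium and well_medium below 0.014 m and z of weight_medium in the frame of well_medium between 0.006 and 0.014 m and horizontal distance between weight_large and well_large below 0.014 m and z of weight_large in the frame of well_large between 0.006 and 0.014 m and horizontal distance between weight_bar and well_bar below 0.014 m and z of weight_bar in the frame of well_bar between 0.006 and 0.014 m and angle between the y axis of weight_bar and the y axis of well_bar, either way round below 0.25 rad and distance of each of loupe, jar from where it was at the start of the episode below 0.02 m and angle between each of loupe, jar's own z axis and vertical below 0.15 rad); the robot touches nothing.
It fails at once if the loupe is pushed more than 20 mm from its place or tipped (distance of loupe from where it was at the start of the episode above 0.02 m or angle between loupe's own z axis and vertical above 0.3 rad).
It fails at once if the jar is pushed more than 20 mm from its place or tipped (distance of jar from where it was at the start of the episode above 0.02 m or angle between jar's own z axis and vertical above 0.3 rad).
It fails at once if a weight is dropped (falls free by more than about 30 mm) ((linear speed of weight_small above 0.8 m/s and contact force between weight_small and the fingers below 0.05 N) or (linear speed of weight_medium above 0.8 m/s and contact force between weight_medium and the fingers below 0.05 N) or (linear speed of weight_large above 0.8 m/s and contact force between weight_large and the fingers below 0.05 N) or (linear speed of weight_bar above 0.8 m/s and contact force between weight_bar and the fingers below 0.05 N)).
It also fails if it takes over 107 s, if anything falls off the work surface, if the arm or the gripper's body presses on something with over 40 N, if the wrist force passes 120 N, or if a joint passes its speed limit or range.

## Working session

There is one attempt and no reset: what is moved stays moved. The work goes in short steps, each a Python script; the robot and the scene stay as the last script left them, time stands still between calls to the robot, and variables do not carry over. Pictures are saved under pics/ and viewed, at most 14 in all, crops included, and the job is handed in when it is done.

```bash
ls; mkdir -p pics
cat > h.py <<'E'
import numpy as np, cv2
from rig import *
def K(name):
    m=camera_model(name); f=210/np.tan(np.radians(m["fovy"])/2)
    return m,f
def cloud(name,depth):
    """world points per pixel from depth (HxWx3)"""
    m,f=K(name); H,W=depth.shape
    u,v=np.meshgrid(np.arange(W),np.arange(H))
    s=slopes(m,f,u,v)
    p=np.stack([s[...,0]*depth,-s[...,1]*depth,-depth,np.ones_like(depth)],-1)
    return (p@np.linalg.inv(np.array(m["view"])).T)[...,:3]
def slopes(m,f,u,v):
    d=np.stack([(u-m["cx"])/f,(v-m["cy"])/f],-1); s=d.copy()
    for _ in range(15): s=d/(1+m["k1"]*(s**2).sum(-1,keepdims=True))
    return s
def ray_plane(name,uv,z):
    m,f=K(name); uv=np.asarray(uv,float); s=slopes(m,f,uv[...,0],uv[...,1])
    T=np.linalg.inv(np.array(m["view"])); d=np.stack([s[...,0],-s[...,1],-np.ones(s.shape[:-1])],-1)@T[:3,:3].T
    o=T[:3,3]; return o+d*((z-o[2])/d[...,2])[...,None]
E
python3 - <<'E'
from h import *
for n in("side","top"):
    p,d=read_camera(n); cv2.imwrite(f"pics/{n}0.png",p[...,::-1]); np.save(f"{n}_d.npy",d); np.save(f"{n}_p.npy",p)
    m=camera_model(n); T=np.linalg.inv(np.array(m["view"])); print(n,m["fovy"],m["cx"],m["cy"],m["k1"],T.round(3).tolist(),(d>0).mean())
print(get_time(),get_ee_pos(),get_ee_rot(),grip_point_offset)
E
```

```text
pics
side 50.8921336977739 282.3514753897262 205.7619960208666 -0.1375744187998785 [[0.889, 0.338, -0.31, 0.163], [-0.458, 0.679, -0.573, -0.592], [0.017, 0.652, 0.758, 0.887], [0.0, 0.0, 0.0, 1.0]] 0.9959991496598639
top 55.54273258398805 283.6889818156427 208.94260398468276 0.0025875592536313222 [[0.023, 0.997, -0.069, 0.409], [-1.0, 0.022, -0.011, 0.027], [-0.009, 0.069, 0.998, 0.96], [0.0, 0.0, 0.0, 1.0]] 0.9961352040816327
0.1 [0.24864461 0.60012175 0.23052998] [ 1.95119028e-01  9.80779301e-01 -7.19593553e-04 -9.70584885e-05] 0.0187
```

View pics/top0.png

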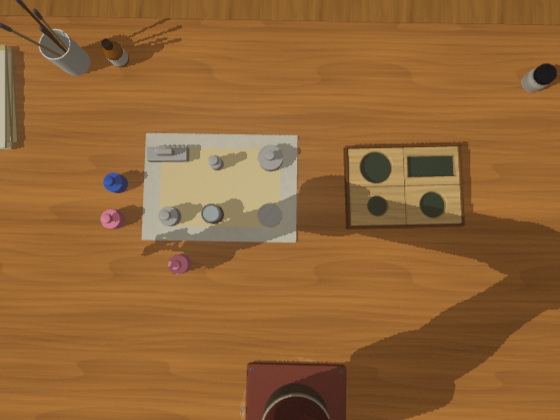

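View pics/side0.png

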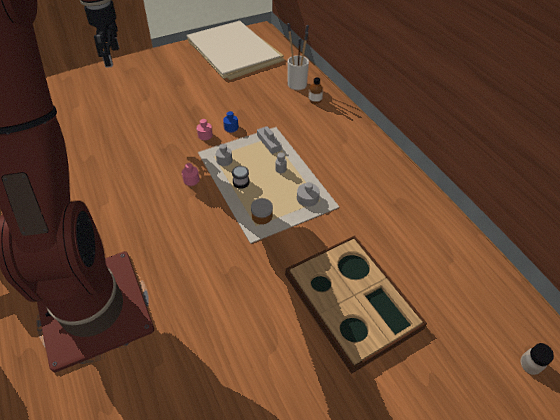

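Top view: small (215,162), medium (169,215), large (270,158), bar (168,153). Look-alikes: loupe (212,213), jar (270,215), blue (115,183) and pink (110,218), (179,264) copies. Recesses: large (376,167), bar (431,166), small (377,206), medium (432,204).

Run:
```python
from h import *
tp=np.load("top_p.npy")
cv2.imwrite("pics/crop0.png",cv2.resize(tp[120:280,90:310],None,fx=3.6,fy=3.6,interpolation=cv2.INTER_CUBIC)[...,::-1])
for n in("top","side"):
    P=cloud(n,np.load(n+"_d.npy")); z=P[...,2]; x=P[...,0]; y=P[...,1]
    print(n)
    reg=(x>.35)&(x<.75)&(y<.45)&(y>-.42)
    tray=reg&(y<-.08)
    desk=reg&(np.abs(z)<.012); print("desk z",np.median(z[desk&(y<.4)]))
    def comp(mask,lab,mn):
        k,L,S,C=cv2.connectedComponentsWithStats(mask.astype(np.uint8))
        for i in range(1,k):
            if S[i,4]>=mn:
                q=P[L==i]; r=cv2.minAreaRect(q[:,:2].astype(np.float32)*1000)
                print(lab,C[i].round(0),"med",np.median(q,0).round(4),"rect",np.round(r[0],1),np.round(r[1],1),round(r[2],1),"zmax",q[:,2].max().round(4))
    comp(reg&(y>-.08)&(z>.04)&(z<.09),"high",8)
    comp(reg&(y>-.08)&(z>.02)&(z<.04),"mid",25)
    T=reg&(y<-.08)&(z>.024)&(z<.036); comp(T,"tray",200)
    comp(reg&(y<-.08)&(z<.024)&(z>.01),"floor",60)
```

```text
top
desk z 0.001896160987528539
high [164. 151.] med [0.5992 0.3168 0.0533] rect [600.3 318.4] [13.2 40.2] 0.9 zmax 0.0577
high [269. 155.] med [0.5946 0.073  0.0573] rect [595.6  72.1] [20.  20.3] 45.3 zmax 0.0614
high [213. 160.] med [0.5797 0.2008 0.0614] rect [580.2 201.6] [19.3 23.1] 36.3 zmax 0.0661
high [109. 180.] med [0.5282 0.4375 0.058 ] rect [529.1 439.1] [20.6 19.5] 28.0 zmax 0.0632
high [211. 213.] med [0.4592 0.2041 0.0486] rect [460.2 204.8] [44.  44.6] 2.4 zmax 0.0528
high [269. 214.] med [0.4596 0.0698 0.046 ] rect [458.8  69.2] [53.2 52.9] 1.3 zmax 0.0508
high [165. 215.] med [0.4517 0.3049 0.0607] rect [451.6 309.1] [21.9 26.2] 6.1 zmax 0.065
high [107. 218.] med [0.4421 0.4381 0.0583] rect [442.8 440.5] [19.7 19.1] 49.4 zmax 0.0622
mid [270. 157.] med [0.5924 0.0716 0.0338] rect [596.2  72.2] [59.6 56.7] 1.5 zmax 0.0386
mid [167. 153.] med [0.5963 0.3125 0.0299] rect [600.7 318.4] [34.  97.1] 1.8 zmax 0.04
mid [217. 163.] med [0.5743 0.1936 0.0371] rect [578.9 199.8] [25.3 30.1] 44.7 zmax 0.0398
mid [117. 182.] med [0.5255 0.4299 0.0347] rect [528.4 433. ] [44.6 
[... 2250 characters left out ...]
 58.8] 63.8 zmax 0.0378
mid [262. 216.] med [0.45   0.0465 0.03  ] rect [455.5  51.7] [22.2 51.7] 73.5 zmax 0.0394
tray [352. 300.] med [ 0.5228 -0.2499  0.0295] rect [ 536.1 -244.8] [198.2 273.9] 2.4 zmax 0.0352
floor [354. 266.] med [ 0.5828 -0.1742  0.0163] rect [ 581.9 -175.2] [69.2 71.6] 17.6 zmax 0.024
floor [344. 330.] med [ 0.4422 -0.3295  0.0171] rect [ 474.7 -294.9] [156.5 329.5] 38.3 zmax 0.024
floor [321. 283.] med [ 0.4923 -0.1786  0.0163] rect [ 491.7 -179.9] [41.8 45.1] 18.7 zmax 0.024
floor [388. 310.] med [ 0.5894 -0.3051  0.0165] rect [ 587.8 -305.6] [ 48.6 112.4] 2.8 zmax 0.024
floor [354. 329.] med [ 0.4973 -0.3081  0.0164] rect [ 496.4 -308.5] [56.1 58.4] 59.6 zmax 0.024
```

View pics/crop0.png

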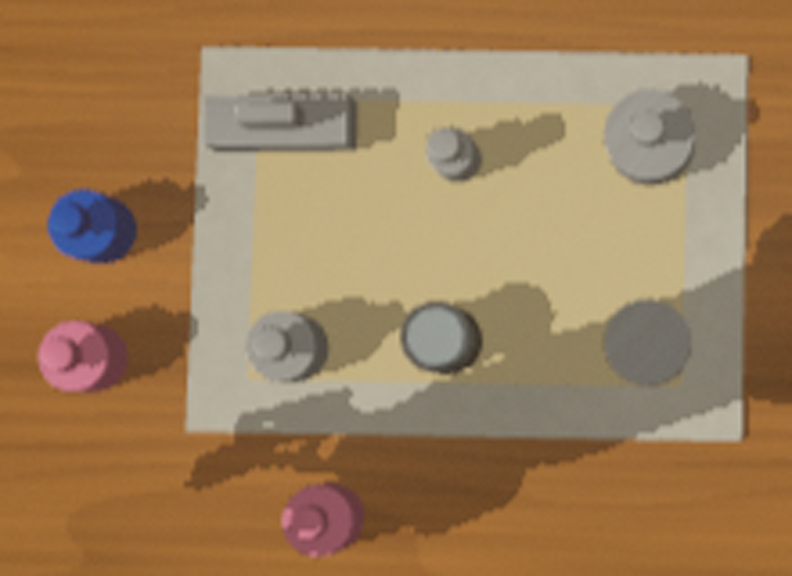

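Crop and depth agree: the four knobbed or ribbed grey items are the weights, with heights of 54–61 mm. The flat-topped loupe (~0.460, 0.203) and jar (~0.460, 0.068) must stay clear. Tray size reads 196x273 mm, turned 2.4°. I'll start with the large weight.

```bash
cat >> h.py <<'E'
Wt=dict(large=((.5962,.0712),.030,(.5806,-.1767),0),small=((.581,.201),.034,(.490,-.181),0),
 medium=((.4522,.306),.034,(.4952,-.3103),0),bar=((.6005,.3165),.026,(.5868,-.3067),.03))
def quat(phi):
    a=(phi+np.pi/2)/2; return [np.cos(a),np.sin(a),0,0]
def down(phi,pos):
    c=[(np.abs(np.array(s)-get_q()).max(),k) for k in (0,np.pi,-np.pi) if (s:=solve_ik(pos,quat(phi+k))) is not None]
    print("ik",c); return min(c)[1]+phi
HI=.165
def pick(n):
    (x,y),h,_,_=Wt[n]; z=.003+h+.004; phi0=.02 if n=="bar" else .02
    phi=down(phi0,[x,y,HI]); gripper_to(.5)
    reach([x,y,HI],quat(phi)); servo_line([x,y,z+.03],v=.2); servo_line([x,y,z],v=.06)
    print(n,"at",get_ee_pos().round(4),"ft",get_ft_force().round(1)); gripper_to(0,80)
    print("width mm",get_grip_width()*85,"force",get_grasp_force(),"ft",get_ft_force().round(1))
    servo_line([x,y,z+.02],v=.08); print("lift ft",get_ft_force().round(1),"w",get_grip_width()*85); servo_line([x,y,HI],v=.2)
    return phi,z
def place(n,phi,z):
    _,h,(x,y),dphi=Wt[n]; q=quat(phi+dphi); zz=z+.013
    servo_line([x,y,HI],v=.22,attitude=q); print("ft carry",get_ft_force().round(1),"w",get_grip_width()*85)
    servo_line([x,y,zz+.025],v=.15); servo_line([x,y,zz+.001],v=.04)
    print("down",get_ee_pos().round(4),"ft",get_ft_force().round(1)); gripper_to(.5); wait(.2)
    servo_line([x,y,HI],v=.2); print(n,"t",get_time())
E
python3 - <<'E'
from h import *
p=pick("large"); print(p)
a,d=read_camera("side"); cv2.imwrite("pics/s1.png",a[...,::-1])
E
```

```text
ik [(np.float64(0.5863545157765228), 0), (np.float64(2.687937371653298), 3.141592653589793), (np.float64(2.6879373716532986), -3.141592653589793)]
large at [0.5962 0.0711 0.0369] ft [ 0.2 -0.5 -0.2]
width mm 19.024909608209683 force 78.10639500617981 ft [-1.4 -0.7  5.7]
lift ft [-0.2 -0.4 -8.1] w 18.717269219080208
(0.02, 0.037000000000000005)
```

View pics/s1.png

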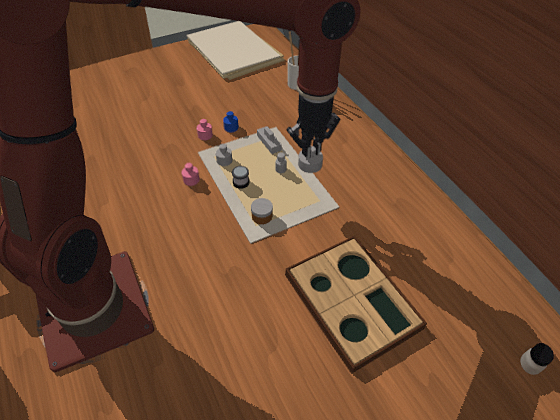

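Run:
```python
from h import *
place("large",.02,.037)
a,d=read_camera("top"); cv2.imwrite("pics/t2.png",cv2.resize(a[100:290,80:480],None,fx=2,fy=2)[...,::-1])
```

```text
ft carry [ 0.1  0.6 -7.9] w 18.64095443636158
down [ 0.5806 -0.1767  0.0508] ft [ 0.1 -0.1 -6.5]
large t 9.6833
```

The side picture shows the large weight held upright at (311,160), with its neighbours undisturbed. Next I'll check the placing.

View pics/t2.png

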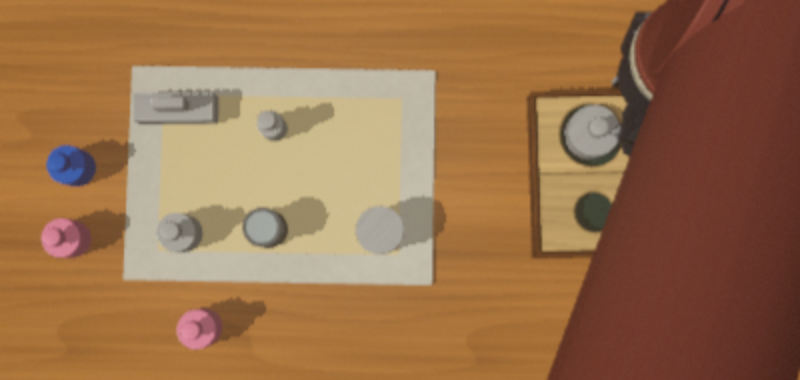

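Run:
```python
from h import *
p=pick("small")
if get_grip_width()*85>12: place("small",*p)
```

```text
ik [(np.float64(0.6320166235296552), 0), (np.float64(1.9574838267209955), 3.141592653589793), (np.float64(1.9574838267209964), -3.141592653589793)]
small at [0.581  0.2009 0.0409] ft [-0.2 -0.6  0. ]
width mm 19.30446033505447 force 78.07470560073853 ft [-0.5  0.1  3.7]
lift ft [-0.5  0.9 -3.4] w 19.09108777322517
ft carry [ 0.1  0.5 -3.1] w 18.7128910511449
down [ 0.4899 -0.1811  0.0548] ft [-0.6  0.4 -2.2]
small t 18.6917
```

The large weight sits in its recess (crop pixel 592,133), and the jar, loupe and other weights are unmoved. The small weight is placed, so medium and bar are next.

Run:
```python
from h import *
p=pick("medium")
if get_grip_width()*85>12:
    place("medium",*p)
    p=pick("bar")
    if get_grip_width()*85>6: place("bar",*p)
```

```text
ik [(np.float64(0.9535114151399572), 0), (np.float64(2.1806605979255296), 3.141592653589793), (np.float64(2.18066059792553), -3.141592653589793)]
medium at [0.4523 0.3059 0.0409] ft [ 0.2 -0.1 -0.2]
width mm 19.04129438416094 force 78.089919090271 ft [-1.3 -1.5  6.1]
lift ft [-0.   0.3 -4.6] w 19.023019473296372
ft carry [ 0.6  0.2 -4.6] w 18.76903508547891
down [ 0.4951 -0.3103  0.0548] ft [ 0.1 -0.7 -4.6]
medium t 29.0417
ik [(np.float64(0.9876123415494205), 0), (np.float64(1.6168610441089801), 3.141592653589793), (np.float64(1.616861044108981), -3.141592653589793)]
bar at [0.6005 0.3164 0.0329] ft [-0.2 -0.1  0.4]
width mm 12.062567563178048 force 78.83341670036316 ft [ 2.2 -0.4  3. ]
lift ft [-0.9  0.5 -6.9] w 12.336076606473696
ft carry [ 0.1  0.9 -7.6] w 12.247364723101104
down [ 0.5868 -0.3068  0.0469] ft [-0.9  0.4 -7.3]
bar t 40.1667
```

All four are released. I'll move the arm aside and check.

Run:
```python
from h import *
servo_line([.5868,-.3067,.23],v=.2); reach([.249,.6,.231],quat(.9)); wait(.3)
for n in("top","side"):
    a,d=read_camera(n); cv2.imwrite(f"pics/{n}9.png",a[...,::-1])
    P=cloud(n,d); x,y,z=np.moveaxis(P,-1,0); reg=(x>.42)&(x<.66)
    for lab,m in(("head",reg&(y<-.1)&(y>-.4)&(z>.054)&(z<.1)),("body",reg&(y<-.1)&(y>-.4)&(z>.0355)&(z<.054)),("decoy",reg&(y>0)&(y<.25)&(z>.04)&(z<.1))):
        k,L,S,C=cv2.connectedComponentsWithStats(m.astype(np.uint8))
        for i in range(1,k):
            if S[i,4]>=8:
                q=P[L==i]; r=cv2.minAreaRect(q[:,:2].astype(np.float32)*1000)
                print(n,lab,C[i].round(0),np.round(r[0],1),np.round(r[1],1),round(r[2],1),"z",np.median(q[:,2]).round(4))
a=cv2.imread("pics/top9.png"); cv2.imwrite("pics/c9.png",cv2.resize(a[130:250,90:480],None,fx=2,fy=2,interpolation=cv2.INTER_CUBIC))
```

```text
top head [378. 163.] [ 579.4 -174.8] [20.7 20. ] 47.8 z 0.0705
top head [435. 162.] [ 585.8 -303. ] [14.  38.6] 4.2 z 0.066
top head [439. 202.] [ 494.6 -308.7] [21.  20.5] 87.4 z 0.0743
top head [381. 202.] [ 490.  -179.5] [21.  19.9] 31.6 z 0.0742
top body [376. 165.] [ 580.  -174.7] [58.9 58.7] 34.5 z 0.0468
top body [431. 164.] [ 586.5 -304.2] [34.5 96.7] 3.3 z 0.0427
top body [433. 203.] [ 495.  -308.9] [44.7 44.8] 41.9 z 0.0506
top body [376. 204.] [ 489.4 -177.7] [30.4 27.6] 16.0 z 0.0505
top decoy [211. 213.] [460.1 204.4] [43.6 44.4] 1.3 z 0.0484
top decoy [269. 214.] [458.8  69.3] [53.1 53. ] 1.5 z 0.046
side head [356. 256.] [ 578.2 -177.8] [19.7 20.9] 14.4 z 0.0686
side head [324. 272.] [ 490.8 -182.7] [20.2 20.3] 71.4 z 0.0725
side head [391. 301.] [ 585.7 -306.1] [15.7 39.8] 2.4 z 0.0638
side head [357. 320.] [ 495.3 -311.8] [21.8 21.1] 84.3 z 0.0723
side body [355. 263.] [ 579.2 -178.1] [59.6 57.7] 14.0 z 0.0453
side body [322. 280.] [ 489.3 -185.7] [26.  31.3] 57.3 z 0.0485
side body [389. 307.] [ 586.8 -305.6] [36.7 97.3] 3.2 z 0.0418
side body [355. 327.] [ 494.6 -310.9] [44.1 44. ] 33.4 z 0.0495
side decoy [240. 172.] [461.1 204. ] [48.2 43.3] 67.9 z 0.0471
side decoy [261. 206.] [460.7  68.7] [57.  52.9] 63.6 z 0.0448
```

View pics/c9.png

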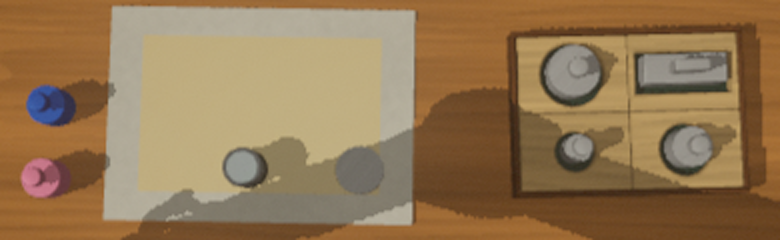

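The crop shows all four weights centred in their own recesses: large (572,73), bar (683,72), small (575,150), medium (687,148). Their top heights match floor plus weight height within the camera error. The loupe (244,167) and jar (359,170) are unmoved.

```bash
python3 -c "
from rig import *
print(get_time(),job_done())"
```

```text
the job is handed in; nothing more can be done
44.4167 None
```

The job is handed in at about 44 s: all four weights were set down in their own recesses, confirmed from both cameras, and the magnifier and jar stayed where they were; no verdict was returned.

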